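Hold the spring clip open over the job card

ROBOT

A 6-joint arm with a two-finger parallel gripper is mounted at the origin on the work surface. World frame = base frame: x ahead of the robot, y to its left, z up, the work surface at z = 0. Lengths are in m, angles in rad, forces in N, time in s.
With the tool pointing down it reaches from about 0.35 to 0.925 m from the base axis. Payload 6.4 kg.
Tool frame: the origin (TCP) lies at the very end of the fingers, on their centre line; the grasp point (between the pads) lies 19 mm behind it; y points along the fingers, z is the direction in which the jaws open and shut, and the axes are right-handed (so a half turn about y gives the same grasp; the last joint's range is limited). The gripper opens to 85 mm and grips with 20 to 120 N. Pads are 22 mm wide; open, the fingers measure 114 mm over their backs; the gripper's body (76 mm by 85 mm) begins 54 mm behind the grasp point. The pads swing forward as they close: fully open they stand 13 mm farther back than shut.
Start: joints at [0.99, 0.245, 1.558, -0, 1.339, -0.174], TCP at [0.257, 0.597, 0.231] pointing down, gripper open.
Joint ranges: [-3.13, 3.13], [-1.02, 2.26], [0.13, 2.54], [-0.95, 4.09], [0.21, 2.88], [-2.74, 2.74]. Speed limits (rad/s): [2.57, 2.57, 3.14, 3.14, 3.14, 3.14].

INTERFACE

Orientations are given as [roll, pitch, yaw] about the fixed x, y, z axes, in that order (R = Rz(yaw) Ry(pitch) Rx(roll)).
In Python, from station import get_state, viewer, job gives the robot as it stands.
- The arm moves only by the tool play_rows, never from a script. Its argument "series" is a list of rows, each an object of numbers: "dx", "dy", "dz": the shift along the tool's x, y, z in mm; "ax", "ay", "az": the turn, a rotation vector about the tool's x, y, z in rad. In form: [{"dx": .., "dy": .., "dz": .., "ax": .., "ay": .., "az": ..}, ...]. A call has 1 to 20 rows; each row shifts and turns the commanded pose from where the row before left it, along the tool's axes as they then stand; what a row does not reach is not made up. A row lasts 1/12 s, in which the tool goes at most 41.7 mm and 7.16 degrees, less where a joint would pass 70% of its speed; a pose out of reach is approached as far as the arm can. A call with a gripper value outside its range is refused whole. "claw" is the closure, from -1 (fully open) to 1 (shut), so that 0 is half open, set as the call begins (left out, the last holds). The fingers move at their own pace and stop on an object; "grip_force" is the grip in N (left out, the last holds). Time passes only in rows, so rows that do not move let the fingers close. It gives the time, the measured TCP pose, the force and the opening at its end, in the units of the state.
- get_state(): the state, without advancing time (a new reading comes with each control period).
- viewer.read_camera(name): name is "side" or "top" or "wrist"; returns the picture (384x512x3 uint8, red, green, blue); there is no depth.
- viewer.camera_model(name): a dict with "K" (3x3 intrinsics, pixels), "world_to_cam" (4x4, takes a point from world to camera coordinates). Camera axes: x right, y down, z forward; pixel columns grow to the right and rows downward; lengths in m; the calibration is good to about 2 mm. A picture is of the moment at which its call begins: read the wrist's pose just before it. camera_model takes no time and is no camera call; for the wrist camera it gives the pose at the moment of the call.
- job.finish_job(): hands the job in, once; it reports no verdict.
The state is a dict: "time": time; "joints": joint angles; "qd": joint speeds; "tau": joint torques, N m; "tcp_pos": TCP position; "tcp_rot": TCP orientation; "wrist_force": force on the tool from outside, world axes, zero at the start; "wrist_torque": the same for the moment, N m; "finger_gap": opening from 0.0 (shut) to 1.0 (fully open).
Only numpy, scipy, OpenCV 4.12 (cv2) and the standard library are available. Lean on these libraries where they do the work, as an engineer would, in place of code of your own. Each camera call takes 0.05 s, during which the arm holds its last target. There are 200 camera calls.

TASK

The red tab sitting on the job card's top edge has expired: lift it off and drop it into the wire basket. Then squeeze the yellow spring clip open, take it off its rail and hold it gaping over the card's top edge at the green band, square to the card, one jaw each side reaching well down past the edge and nothing of the clip touching the card, so that a colleague can slide a slip in. Finish while still holding the clip squeezed open there, and leave the mug, hole punch and stamp where they are.

Things in the scene. Friction and masses are not known exactly. Their poses are not given: they have to be found in the camera images.
- stand: Fixed card stand on the desk: grey base 90 x 170 mm, and upright in it a stiff white card 4 mm thick (along the stand's x) and 150 mm wide (along y), top edge 140 mm above the desk. Origin: centre of the underside; x is the card's normal, z up. The card stands in the plane x = 0.
- band (a point): Middle of the green band on the card, exactly on the card's top edge (in the stand's frame x 0, y 25 mm, z 140 mm); axes as the stand's. The band is 36 mm wide along the edge and 50 mm deep. The red tab sits here at the start.
- tab: Loose red plastic tab, about 30 g: an inverted-U saddle on the card's top edge with an upright fin. Origin: centre of its slot's roof, resting on the card's edge. Two legs reach 26 mm below it (outer width 14.6 mm along x, slot 6.6 mm); fin 12 mm thick (x), 34 mm wide (y), from 5 to 37 mm above the origin. Comes off straight up.
- basket: Fixed wire basket, dark steel, 154 x 154 mm outside, open on top, walls 4 mm thick and 70 mm high, floor 4 mm thick. Origin: centre of the underside, z up.
- rail: Fixed wooden base 100 x 110 mm and 14 mm thick, with an upright steel rail 4 mm thick (x) and 90 mm wide (y), top edge 75 mm above the desk, on which the clip is kept. Origin: centre of the underside.
- clip: Hub of the loose spring clip (70 g, 88 mm high, 66 mm along y), at first clamped on the rail, jaws down, levers up. Origin: midway between the jaw tips at their lower end when shut; z up, y along the hinge pin (36 mm above origin), x the way the jaws part. A throat block under the pin ends 26 mm above the origin (a card enters 26 mm deep) and rests on the rail's edge at first.
- clip_grip (a point): Where to squeeze: between the clip's two flat yellow finger levers, 78 mm above the clip's origin, 10 mm below their tops; axes as the clip's. Levers are 40 mm wide (y). Shut they splay into a V, 43 mm wide overall (x) at the top; squeezed along x they come parallel, 19.5 mm overall, at a stop. Needs 3 N at first, 8 N fully open; stronger is harmless. Let go, it snaps shut.
- clip_front (a joint): Swing of the front (-x) jaw, rad: 0 as clamped on the 4 mm rail, 0.25 at the stop (levers parallel, 21 to 22 mm between the jaw tips); -0.04 shut on nothing.
- clip_back (a joint): The same for the back (+x) jaw; the two are linked and swing equally.
- clip_front_tip (a point): Inner lower edge of the front (-x) jaw's black lip, mid width. The jaws are 60 mm wide along y.
- clip_back_tip (a point): Inner lower edge of the back (+x) jaw's black lip, mid width.
- mug: Bystander: blue mug, 80 mm across, 90 mm high; origin at the centre of its underside. Leave it alone.
- punch: Bystander: hole punch, 60 x 110 x 54 mm; origin at the centre of its underside. Leave it alone.
- stamp: Bystander: hand stamp, 34 x 55 mm, 58 mm high; origin at the centre of its underside. Leave it alone.
Not all that is in view belongs to the job. Of the things shaped like the tab, the red one is meant.

How it is judged:
On the way, in this order (a step that is already met when the one before it is completed fails the run):
1. the red tab lies in the wire basket, let go (x of tab in the frame of basket between -0.073 and 0.073 m and y of tab in the frame of basket between -0.073 and 0.073 m and z of tab in the frame of basket below 0.062 m and contact force between the fingers and tab below 0.1 N), for 0.2 s.
2. the clip is squeezed open and lifted off the rail (value of joint clip_front above 0.15 rad and z of clip in the frame of rail above 0.08 m and contact force between clip and rail below 0.1 N and contact force between the fingers and clip above 3 N), for 0.2 s.
At the end, for the whole second after the job is handed in: Tab let go in the basket; clip held (over 3 N), each jaw open at least 0.15 rad, a tip each side of the card, 5 mm or more off its mid-plane and 8 mm below its edge, within 15 mm of the band's middle, square within 0.2 rad, upright within 0.25, still, touching neither card nor rail (all of step 1 and linear speed of each of tab, clip below 0.03 m/s and value of joint each of clip_front, clip_back above 0.15 rad and contact force between the fingers and clip above 3 N and ((x of clip_front_tip in the frame of stand below -0.005 m and x of clip_back_tip in the frame of stand above 0.005 m) or (x of clip_back_tip in the frame of stand below -0.005 m and x of clip_front_tip in the frame of stand above 0.005 m)) and y of clip in the frame of band between -0.015 and 0.015 m and z of each of clip_front_tip, clip_back_tip in the frame of band below -0.008 m and angle between the y axis of clip and the y axis of stand, either way round below 0.2 rad and angle between clip's own z axis and vertical below 0.25 rad and contact force between clip and stand below 0.3 N and contact force between clip and rail below 0.1 N); the arm keeps its last pose, push and grip.
It fails at once if the mug is disturbed (moved over 20 mm) (distance of mug from where it was at the start of the episode above 0.02 m).
It fails at once if the punch is disturbed (moved over 20 mm) (distance of punch from where it was at the start of the episode above 0.02 m).
It fails at once if the stamp is disturbed (moved over 20 mm) (distance of stamp from where it was at the start of the episode above 0.02 m).
It also fails if it takes over 53 s, if anything falls off the work surface, if the arm or the gripper's body presses on something with over 40 N, if the wrist force passes 120 N, or if a joint passes its speed limit or range.

## Working session

There is one attempt and no reset: what is moved stays moved. The work goes in short steps, Python scripts to look and compute and a tool call to move; the robot and the scene stay as the last step left them, time stands still between calls to the robot, and variables do not carry over. Pictures are saved under pics/ and viewed, about 8 in all and at most 12, crops included, and the job is handed in when it is done.

Besides the shell and the picture viewer there is one more tool, called after "Call:" in YAML: its name, and indented under it one key for each argument. play_rows: Moves the arm, as the interface text tells. Its arguments: {"type":"object","properties":{"series":{"type":"array","items":{"type":"object","properties":{"dx":{"type":"number"},"dy":{"type":"number"},"dz":{"type":"number"},"ax":{"type":"number"},"ay":{"type":"number"},"az":{"type":"number"}}}},"claw":{"type":"number"},"grip_force":{"type":"number"}},"required":["series"]}

```bash
mkdir -p pics; ls; cat > h.py <<'E'
import numpy as np, cv2, json
from station import get_state, viewer, job
def cam(n):
    m=viewer.camera_model(n); return np.array(m["K"]),np.array(m["world_to_cam"])
def shot(n,f):
    im=viewer.read_camera(n); cv2.imwrite("pics/"+f,im[:,:,::-1]); return im
def proj(n,p):
    K,T=cam(n); p=np.atleast_2d(p); c=p@T[:3,:3].T+T[:3,3]; q=c@K.T; return q[:,:2]/q[:,2:]
def ray(n,uv,KT=None):
    K,T=KT or cam(n); R=T[:3,:3]; d=R.T@np.linalg.inv(K)@np.array([*uv,1.]); return -R.T@T[:3,3],d/np.linalg.norm(d)
def onz(n,uv,z,KT=None):
    o,d=ray(n,uv,KT); return o+d*(z-o[2])/d[2]
def tri(rays):
    A=0;b=0
    for o,d in rays:
        P=np.eye(3)-np.outer(d,d); A=A+P; b=b+P@o
    x=np.linalg.solve(A,b); return x,[np.linalg.norm((np.eye(3)-np.outer(d,d))@(x-o)) for o,d in rays]
E
python3 - <<'E'
from h import *
for k,v in get_state().items(): print(k,np.round(v,4))
a=shot("top","top0.png"); b=shot("side","side0.png"); c=shot("wrist","wrist0.png")
cv2.imwrite("pics/all0.png",cv2.resize(np.vstack([np.hstack([a,b])]),(800,300))[:,:,::-1])
for n in("top","side","wrist"):
    K,T=cam(n); print(n,K[0,0],K[0,2],K[1,2],np.round(T,3).tolist(),-T[:3,:3].T@T[:3,3])
E
```

```text
pics
time 0.0
joints [ 0.9899  0.2458  1.559  -0.      1.3387 -0.1741]
qd [ 0.0002 -0.0019 -0.0006 -0.0019  0.003   0.0009]
tau [ 1.00000e-03 -4.29508e+01 -3.26134e+01 -1.00000e-04  5.30000e-03
  0.00000e+00]
tcp_pos [0.2569 0.5965 0.2302]
tcp_rot [-1.5728e+00  3.0000e-04 -4.0680e-01]
wrist_force [ 0.6386 -0.037  -0.5018]
wrist_torque [-0.0039 -0.0579  0.0124]
finger_gap 1.0002
top 363.75224389548436 264.18189063054336 190.65035341808596 [[0.025, -1.0, 0.009, -0.027], [-0.992, -0.026, -0.126, 0.601], [0.126, -0.006, -0.992, 0.833], [0.0, 0.0, 0.0, 1.0]] [ 0.49158738 -0.00694941  0.90193658]
side 446.7284490449057 255.05424324960683 198.22697863602696 [[0.963, -0.269, 0.017, -0.554], [-0.199, -0.754, -0.626, 0.177], [0.181, 0.599, -0.78, 1.011], [0.0, 0.0, 0.0, 1.0]] [ 0.38591924 -0.62081918  0.90909738]
wrist 304.92556234666375 260.2552306701566 195.73155344086624 [[0.396, 0.918, -0.002, -0.648], [0.886, -0.382, 0.262, -0.035], [0.24, -0.106, -0.965, 0.379], [0.0, 0.0, 0.0, 1.0]] [0.19657349 0.62176839 0.37307872]
```

View pics/top0.png

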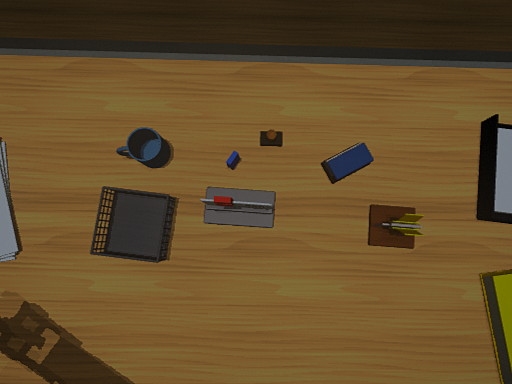

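View pics/side0.png

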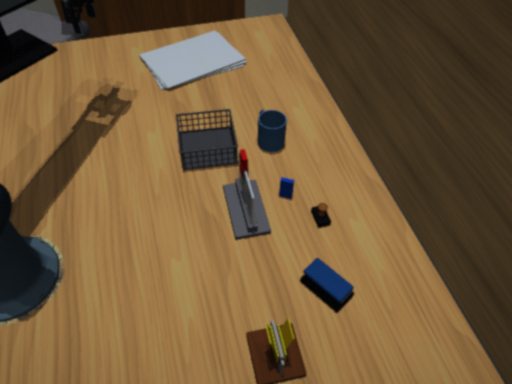

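The top view shows the red tab on the card at (223,201), with a blue tab-like piece on the desk at (232,159). The basket is at (135,225), the clip on its rail at (400,225), the mug at (147,148), the stamp at (271,137) and the punch at (347,162). In the side view the tab is at (244,160) and the clip at (281,340).

Candidates for the tab are the red one at (223,201) and the blue one at (232,159); I choose the red. Candidates for the clip are the yellow clip at (405,225) and the yellow tray at (500,310); I choose the one on the rail. I'll check both in one close crop.

```bash
python3 - <<'E'
from h import *
t=cv2.imread("pics/top0.png"); s=cv2.imread("pics/side0.png")
def c(i,x,y,w=100,h=75): return cv2.convertScaleAbs(cv2.resize(i[y:y+h,x:x+w],(400,300),interpolation=cv2.INTER_CUBIC),alpha=1.6)
cv2.imwrite("pics/crop1.png",np.vstack([np.hstack([c(t,190,170),c(s,200,140,132,99)]),np.hstack([c(t,350,190),c(s,230,300)])]))
def cent(im,m):
    ys,xs=np.nonzero(m); return xs.mean(),ys.mean(),len(xs),xs.min(),xs.max(),ys.min(),ys.max()
for n,i in(("top",t),("side",s)):
    b,g,r=[i[:,:,k].astype(int) for k in range(3)]
    m=(r>90)&(g<60)&(b<60)&(r>2.2*g); print(n,"red",np.round(cent(i,m),1))
E
```

```text
top red [222.3 199.3 108.  214.  231.  196.  204. ]
side red [243.1 154.7  52.  240.  247.  150.  159. ]
```

View pics/crop1.png

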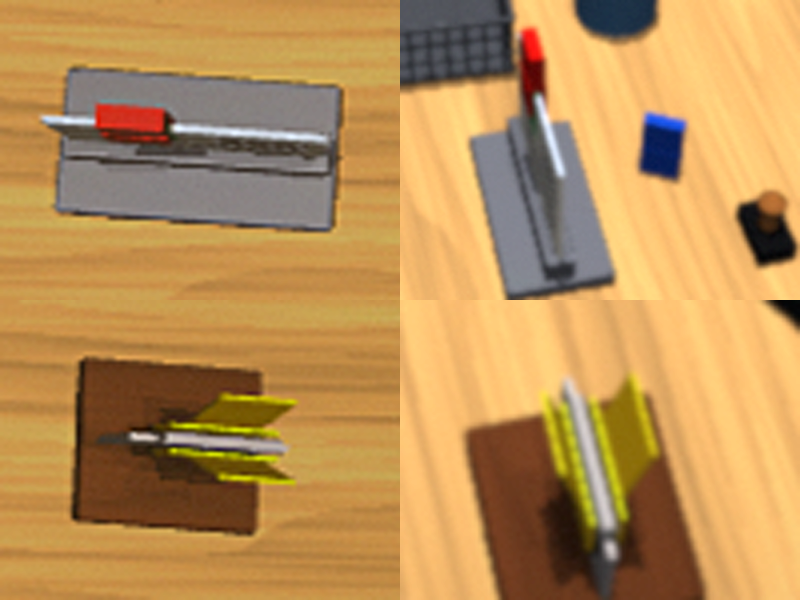

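```bash
python3 - <<'E'
from h import *
T=lambda x,y:(190+x/4,170+y/4); S=lambda x,y:(200+x*.33,140+y*.33)
U=lambda x,y:(350+x/4,190+(y-300)/4); V=lambda x,y:(230+(x-400)/4,300+(y-300)/4)
r3=lambda a:np.round(a,4)
print("stand base"); c=[onz("top",T(*p),.012) for p in((67,68),(342,87),(331,230),(56,211))]; print(r3(c),r3(np.mean(c,0)))
print("card edge",r3([onz("top",T(*p),.14) for p in((41,118),(331,133))]))
print("fin top",r3([onz("top",T(*p),.177) for p in((97,104),(165,107))]))
print("tri card far end",tri([ray("top",T(331,133)),ray("side",S(562,172) if 0 else S(162,175))]))
print("fin top far/near corners side", r3([onz("side",S(*p),.177) for p in((123,31),(138,29),(143,52))]))
c=[onz("top",U(*p),.014) for p in((82,358),(261,372),(257,535),(76,521))]
print("rail base",r3(c),r3(np.mean(c,0)), r3([np.linalg.norm(c[i]-c[i-1]) for i in range(4)]))
c=[onz("side",V(*p),.014) for p in((468,432),(648,394))]; print("rail base side",r3(c))
print("levers top: tri +x outer right corner", tri([ray("top",U(296,401)),ray("side",V(657,455))]))
print("-x right", tri([ray("top",U(294,482)),ray("side",V(590,555))]))
print("lever tops at z=.137",r3([onz("top",U(*p),.137) for p in((222,396),(296,401),(294,482))]))
c=[onz("top",p,.0) for p in((102,187),(169,193),(160,261),(93,253))]; print("basket z0?",r3(c))
print("basket rim",r3([onz("top",p,.07) for p in((103,187),(175,195),(162,262),(92,254))]))
print("basket rim side",r3([onz("side",p,.07) for p in((177,114),(231,110),(237,150),(182,156))]))
for n,z,p in(("mug",.09,(145,144)),("stamp",.05,(271,134)),("punch",.05,(347,160)),("blue",.02,(232,159))): print(n,r3(onz("top",p,z)))
E
```

```text
stand base
[[ 0.6099  0.1294  0.012 ]
 [ 0.6024 -0.0404  0.012 ]
 [ 0.5145 -0.0355  0.012 ]
 [ 0.5219  0.1322  0.012 ]] [0.5622 0.0464 0.012 ]
card edge [[ 0.566   0.1223  0.14  ]
 [ 0.562  -0.0303  0.14  ]]
fin top [[0.5701 0.0883 0.177 ]
 [0.5695 0.0543 0.177 ]]
tri card far end (array([ 0.56117532, -0.03009104,  0.14310476]), [np.float64(0.0005146013607793728), np.float64(0.0005146013607793691)])
fin top far/near corners side [[0.5617 0.0864 0.177 ]
 [0.5732 0.0856 0.177 ]
 [0.5706 0.0613 0.177 ]]
rail base [[ 0.5766 -0.2742  0.014 ]
 [ 0.5708 -0.3842  0.014 ]
 [ 0.4718 -0.3791  0.014 ]
 [ 0.4775 -0.2694  0.014 ]] [ 0.5242 -0.3267  0.014 ] [0.0992 0.1102 0.0991 0.1099]
rail base side [[ 0.4816 -0.273   0.014 ]
 [ 0.5781 -0.2778  0.014 ]]
levers top: tri +x outer right corner (array([ 0.54616064, -0.35168673,  0.13394743]), [np.float64(0.000999063053857846), np.float64(0.0009990630538580022)])
-x right (array([ 0.50778987, -0.37101955,  0.08708427]), [np.float64(0.004694259570502039), np.float64(0.004694259570501813)])
lever tops at z=.137 [[ 0.5466 -0.311   0.137 ]
 [ 0.545  -0.3501  0.137 ]
 [ 0.5025 -0.3477  0.137 ]]
basket z0? [[0.6047 0.3918 0.    ]
 [0.5939 0.2245 0.    ]
 [0.4269 0.2367 0.    ]
 [0.4422 0.4006 0.    ]]
basket rim [[0.596  0.3586 0.07  ]
 [0.5817 0.1925 0.07  ]
 [0.4298 0.2132 0.07  ]
 [0.4437 0.3711 0.07  ]]
basket rim side [[0.4493 0.3741 0.07  ]
 [0.601  0.3529 0.07  ]
 [0.5784 0.193  0.07  ]
 [0.435  0.2078 0.07  ]]
mug [0.6947 0.2624 0.09  ]
stamp [ 0.7375 -0.0252  0.05  ]
punch [ 0.6786 -0.2083  0.05  ]
blue [0.6801 0.069  0.02  ]
```

Measurements agree with the given sizes: rail base 99x110 mm, card edge at z≈0.143 by triangulation, lever top at z≈0.134. Tab ≈(0.564, 0.0715), clip ≈(0.524, -0.329), basket ≈(0.514, 0.284). Turning to line the jaws up with the card normal (yaw -1.611).

Call:
play_rows:
  series:
    - {"ay": 0.12}
    - {"ay": 0.12}
    - {"ay": 0.12}
    - {"ay": 0.12}
    - {"ay": 0.12}
    - {"ay": 0.12}
    - {"ay": 0.12}
    - {"ay": 0.12}
    - {"ay": 0.12}
    - {"ay": 0.124}
  claw: -1
  grip_force: 40

```text
schema error: expected keys dx, dy, dz, ax, ay, az
```

Call:
play_rows:
  series:
    - {"dx": 32, "dz": 20.5}
    - {"dx": 32, "dz": 20.5}
    - {"dx": 32, "dz": 20.5}
    - {"dx": 32, "dz": 20.5}
    - {"dx": 32, "dz": 20.5}
    - {"dx": 32, "dz": 20.5}
    - {"dx": 32, "dz": 20.5}
    - {"dx": 32, "dz": 20.5}
    - {"dx": 32, "dz": 20.5}
    - {"dx": 32, "dz": 20.5}
    - {"dx": 32, "dz": 20.5}
    - {"dx": 32, "dz": 20.5}
    - {"dx": 32, "dz": 20.5}
    - {"dx": 32, "dz": 20.5}
    - {"dx": 32, "dz": 20.5}
    - {"dx": 32, "dz": 20.5}
    - {}
    - {}
    - {}

```text
schema error: expected keys dx, dy, dz, ax, ay, az
```

```bash
cat >> h.py <<'E'
from scipy.spatial.transform import Rotation as Ro
def delta(p):
    s=get_state(); R=Ro.from_euler("xyz",s["tcp_rot"]).as_matrix()
    print("t",round(s["time"],2),"tcp",np.round(s["tcp_pos"],4),np.round(s["tcp_rot"],3),"gap",round(s["finger_gap"],3),"F",np.round(s["wrist_force"],1))
    print("tool mm to target",np.round(R.T@(np.array(p)-s["tcp_pos"])*1e3,1))
E
python3 - <<'E'
from h import *
delta([.564,.0715,.146])
KT=cam("wrist"); im=shot("wrist","w1.png")
i=im.astype(int); m=(i[:,:,0]>90)&(i[:,:,1]<60)&(i[:,:,2]<60)&(i[:,:,0]>2.2*i[:,:,1])
ys,xs=np.nonzero(m); print(xs.min(),xs.max(),ys.min(),ys.max(),xs.mean(),ys.mean())
print(proj("wrist",[[.564,.0715,.177],[.564,.0715,.14],[.5665,.121,.14]]))
np.savez("kt1.npz",K=KT[0],T=KT[1])
E
```

```text
t 0.15 tcp [0.2569 0.5966 0.2304] [-1.572  0.    -0.407] gap 1.006 F [-0.1  0.9  0.1]
tool mm to target [ 489.8   84.9 -360.6]Traceback (most recent call last):
  File "<stdin>", line 5, in <module>
    return umr_minimum(a, axis, None, out, keepdims, initial, where)
ValueError: zero-size array to reduction operation minimum which has no identity
```

View pics/w1.png

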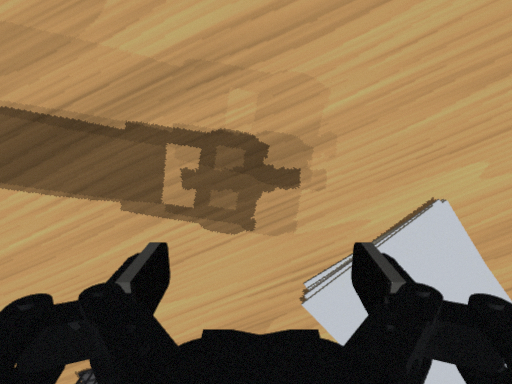

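Rows need all six keys. The picture only shows the start place: desk, shadow and paper stack (4 pictures so far).

Call:
play_rows:
  series:
    - {"dx": 0, "dy": 0, "dz": 0, "ax": 0, "ay": 0.12, "az": 0}
    - {"dx": 0, "dy": 0, "dz": 0, "ax": 0, "ay": 0.12, "az": 0}
    - {"dx": 0, "dy": 0, "dz": 0, "ax": 0, "ay": 0.12, "az": 0}
    - {"dx": 0, "dy": 0, "dz": 0, "ax": 0, "ay": 0.12, "az": 0}
    - {"dx": 0, "dy": 0, "dz": 0, "ax": 0, "ay": 0.12, "az": 0}
    - {"dx": 0, "dy": 0, "dz": 0, "ax": 0, "ay": 0.12, "az": 0}
    - {"dx": 0, "dy": 0, "dz": 0, "ax": 0, "ay": 0.12, "az": 0}
    - {"dx": 0, "dy": 0, "dz": 0, "ax": 0, "ay": 0.12, "az": 0}
    - {"dx": 0, "dy": 0, "dz": 0, "ax": 0, "ay": 0.12, "az": 0}
    - {"dx": 0, "dy": 0, "dz": 0, "ax": 0, "ay": 0.124, "az": 0}
  claw: -1
  grip_force: 40

```text
time: 1.03
tcp_pos: [0.2571, 0.5968, 0.231]
tcp_rot: [-1.571, -0.0, -1.617]
wrist_force: [0.3, -0.3, 1.1]
finger_gap: 1.001
```

Call:
play_rows:
  series:
    - {"dx": 32, "dy": 0, "dz": 20.5, "ax": 0, "ay": 0, "az": 0}
    - {"dx": 32, "dy": 0, "dz": 20.5, "ax": 0, "ay": 0, "az": 0}
    - {"dx": 32, "dy": 0, "dz": 20.5, "ax": 0, "ay": 0, "az": 0}
    - {"dx": 32, "dy": 0, "dz": 20.5, "ax": 0, "ay": 0, "az": 0}
    - {"dx": 32, "dy": 0, "dz": 20.5, "ax": 0, "ay": 0, "az": 0}
    - {"dx": 32, "dy": 0, "dz": 20.5, "ax": 0, "ay": 0, "az": 0}
    - {"dx": 32, "dy": 0, "dz": 20.5, "ax": 0, "ay": 0, "az": 0}
    - {"dx": 32, "dy": 0, "dz": 20.5, "ax": 0, "ay": 0, "az": 0}
    - {"dx": 32, "dy": 0, "dz": 20.5, "ax": 0, "ay": 0, "az": 0}
    - {"dx": 32, "dy": 0, "dz": 20.5, "ax": 0, "ay": 0, "az": 0}
    - {"dx": 32, "dy": 0, "dz": 20.5, "ax": 0, "ay": 0, "az": 0}
    - {"dx": 32, "dy": 0, "dz": 20.5, "ax": 0, "ay": 0, "az": 0}
    - {"dx": 32, "dy": 0, "dz": 20.5, "ax": 0, "ay": 0, "az": 0}
    - {"dx": 32, "dy": 0, "dz": 20.5, "ax": 0, "ay": 0, "az": 0}
    - {"dx": 32, "dy": 0, "dz": 20.5, "ax": 0, "ay": 0, "az": 0}
    - {"dx": 32, "dy": 0, "dz": 20.5, "ax": 0, "ay": 0, "az": 0}
    - {"dx": 0, "dy": 0, "dz": 0, "ax": 0, "ay": 0, "az": 0}
    - {"dx": 0, "dy": 0, "dz": 0, "ax": 0, "ay": 0, "az": 0}
    - {"dx": 0, "dy": 0, "dz": 0, "ax": 0, "ay": 0, "az": 0}

```text
time: 2.62
tcp_pos: [0.5641, 0.0724, 0.2309]
tcp_rot: [-1.572, 0.0, -1.611]
wrist_force: [-0.2, 0.3, -0.4]
finger_gap: 1.002
```

```bash
python3 - <<'E'
from h import *
delta([.564,.0715,.146])
im=shot("wrist","w2.png")
i=im.astype(int); m=(i[:,:,0]>90)&(i[:,:,1]<60)&(i[:,:,2]<60)&(i[:,:,0]>2.2*i[:,:,1])
ys,xs=np.nonzero(m); print(len(xs)and(xs.min(),xs.max(),ys.min(),ys.max()))
print(proj("wrist",[[.564,.0715,.177],[.564,.0715,.14],[.5665,.121,.14]]))
E
```

```text
t 2.62 tcp [0.5641 0.0724 0.2309] [-1.572  0.    -1.611] gap 1.002 F [-0.2  0.3 -0.4]
tool mm to target [ 0.9 84.9  0. ]
(np.int64(254), np.int64(271), np.int64(180), np.int64(235))
[[259.99593568 214.07963545]
 [260.05893763 199.19065624]
 [260.76458903 135.95467515]]
```

View pics/w2.png

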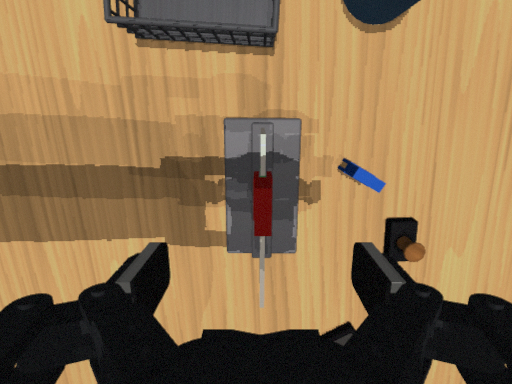

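The wrist view shows the red fin at columns 253–271 and rows 185–235, between the fingers and within about 1.5 mm of centre. The blue tab lies apart at (362,175). Descending and gripping.

Call:
play_rows:
  series:
    - {"dx": 0, "dy": 17, "dz": 1, "ax": 0, "ay": 0, "az": 0}
    - {"dx": 0, "dy": 17, "dz": 0, "ax": 0, "ay": 0, "az": 0}
    - {"dx": 0, "dy": 17, "dz": 0, "ax": 0, "ay": 0, "az": 0}
    - {"dx": 0, "dy": 17, "dz": 0, "ax": 0, "ay": 0, "az": 0}
    - {"dx": 0, "dy": 16, "dz": 0, "ax": 0, "ay": 0, "az": 0}
    - {"dx": 0, "dy": 0, "dz": 0, "ax": 0, "ay": 0, "az": 0}
    - {"dx": 0, "dy": 0, "dz": 0, "ax": 0, "ay": 0, "az": 0}

```text
time: 3.25
tcp_pos: [0.5644, 0.0734, 0.1467]
tcp_rot: [-1.573, 0.0, -1.609]
wrist_force: [1.4, -0.1, 0.7]
finger_gap: 0.999
```

Call:
play_rows:
  series:
    - {"dx": 0, "dy": 0, "dz": 0, "ax": 0, "ay": 0, "az": 0}
    - {"dx": 0, "dy": 0, "dz": 0, "ax": 0, "ay": 0, "az": 0}
    - {"dx": 0, "dy": 0, "dz": 0, "ax": 0, "ay": 0, "az": 0}
    - {"dx": 0, "dy": 0, "dz": 0, "ax": 0, "ay": 0, "az": 0}
    - {"dx": 0, "dy": 0, "dz": 0, "ax": 0, "ay": 0, "az": 0}
    - {"dx": 0, "dy": 0, "dz": 0, "ax": 0, "ay": 0, "az": 0}
    - {"dx": 0, "dy": 0, "dz": 0, "ax": 0, "ay": 0, "az": 0}
    - {"dx": 0, "dy": 0, "dz": 0, "ax": 0, "ay": 0, "az": 0}
    - {"dx": 0, "dy": 0, "dz": 0, "ax": 0, "ay": 0, "az": 0}
    - {"dx": 0, "dy": 0, "dz": 0, "ax": 0, "ay": 0, "az": 0}
    - {"dx": 0, "dy": 0, "dz": 0, "ax": 0, "ay": 0, "az": 0}
    - {"dx": 0, "dy": 0, "dz": 0, "ax": 0, "ay": 0, "az": 0}
  claw: 1
  grip_force: 40

```text
time: 4.25
tcp_pos: [0.5657, 0.0722, 0.1477]
tcp_rot: [-1.57, -0.0, -1.611]
wrist_force: [-0.9, -0.3, 3.6]
finger_gap: 0.138
```

Call:
play_rows:
  series:
    - {"dx": 0, "dy": -10, "dz": 0, "ax": 0, "ay": 0, "az": 0}
    - {"dx": 0, "dy": -20, "dz": 0, "ax": 0, "ay": 0, "az": 0}
    - {"dx": 0, "dy": -20, "dz": 0, "ax": 0, "ay": 0, "az": 0}
    - {"dx": 0, "dy": -20, "dz": 0, "ax": 0, "ay": 0, "az": 0}
    - {"dx": 0, "dy": -20, "dz": 0, "ax": 0, "ay": 0, "az": 0}
    - {"dx": 0, "dy": -10, "dz": 0, "ax": 0, "ay": 0, "az": 0}
    - {"dx": -15, "dy": 0, "dz": -4, "ax": 0, "ay": 0, "az": 0}
    - {"dx": -30, "dy": 0, "dz": -8.5, "ax": 0, "ay": 0, "az": 0}
    - {"dx": -30, "dy": 0, "dz": -8.5, "ax": 0, "ay": 0, "az": 0}
    - {"dx": -30, "dy": 0, "dz": -8.5, "ax": 0, "ay": 0, "az": 0}
    - {"dx": -30, "dy": 0, "dz": -8.5, "ax": 0, "ay": 0, "az": 0}
    - {"dx": -30, "dy": 0, "dz": -8.5, "ax": 0, "ay": 0, "az": 0}
    - {"dx": -30, "dy": 0, "dz": -8.5, "ax": 0, "ay": 0, "az": 0}
    - {"dx": -15, "dy": 0, "dz": -4.5, "ax": 0, "ay": 0, "az": 0}
    - {"dx": 0, "dy": 0, "dz": 0, "ax": 0, "ay": 0, "az": 0}
    - {"dx": 0, "dy": 0, "dz": 0, "ax": 0, "ay": 0, "az": 0}

```text
time: 5.58
tcp_pos: [0.5138, 0.2847, 0.2467]
tcp_rot: [-1.572, -0.001, -1.609]
wrist_force: [-0.4, -0.2, 0.6]
finger_gap: 0.136
```

```bash
python3 - <<'E'
from h import *
delta([.514,.284,.06])
a=shot("top","t3.png"); b=shot("wrist","w3.png")
cv2.imwrite("pics/c3.png",np.hstack([cv2.resize(a[100:292,60:316],(400,300)),cv2.resize(b,(400,300))])[:,:,::-1])
E
```

```text
t 5.58 tcp [0.5138 0.2847 0.2467] [-1.572e+00 -1.000e-03 -1.609e+00] gap 0.136 F [-0.4 -0.2  0.6]
tool mm to target [  0.6 186.7   0.4]
```

View pics/c3.png

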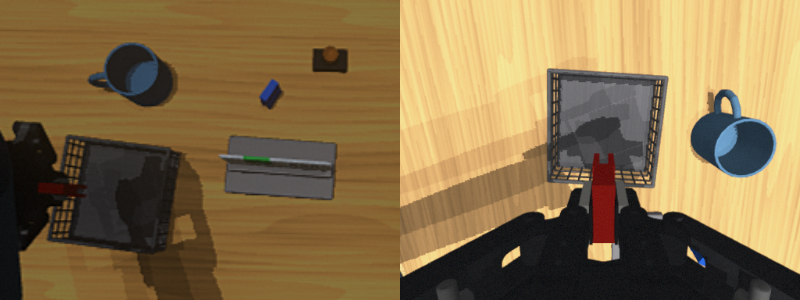

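The tab is in the fingers and the green band is now visible on the card, at crop (257,157) or top pixel (224.5,200.5). I'll check the basket from the wrist view.

```bash
python3 - <<'E'
from h import *
c=[onz("wrist",((x-400)*1.28,y*1.28),.07) for x,y in((548,70),(667,75),(655,187),(551,182))]
print(np.round(c,3),np.round(np.mean(c,0),3))
i=cv2.imread("pics/t3.png").astype(int); m=(i[:,:,1]>70)&(i[:,:,1]>1.8*i[:,:,2])&(i[:,:,1]>1.5*i[:,:,0])
ys,xs=np.nonzero(m); print(xs.min(),xs.max(),ys.min(),ys.max(),onz("top",(xs.mean(),ys.mean()),.14))
E
```

```text
[[0.448 0.373 0.07 ]
 [0.599 0.361 0.07 ]
 [0.586 0.207 0.07 ]
 [0.437 0.221 0.07 ]] [0.518 0.291 0.07 ]
216 231 200 202 [0.56440571 0.0731858  0.14      ]
```

Call:
play_rows:
  series:
    - {"dx": -3, "dy": 25, "dz": 2, "ax": 0, "ay": 0, "az": 0}
    - {"dx": 0, "dy": 25, "dz": 0, "ax": 0, "ay": 0, "az": 0}
    - {"dx": 0, "dy": 25, "dz": 0, "ax": 0, "ay": 0, "az": 0}
    - {"dx": 0, "dy": 25, "dz": 0, "ax": 0, "ay": 0, "az": 0}
    - {"dx": 0, "dy": 25, "dz": 0, "ax": 0, "ay": 0, "az": 0}
    - {"dx": 0, "dy": 25, "dz": 0, "ax": 0, "ay": 0, "az": 0}
    - {"dx": 0, "dy": 20, "dz": 0, "ax": 0, "ay": 0, "az": 0}
    - {"dx": 0, "dy": 12, "dz": 0, "ax": 0, "ay": 0, "az": 0}
    - {"dx": 0, "dy": 0, "dz": 0, "ax": 0, "ay": 0, "az": 0}
    - {"dx": 0, "dy": 0, "dz": 0, "ax": 0, "ay": 0, "az": 0}

```text
time: 6.52
tcp_pos: [0.5168, 0.2867, 0.0653]
tcp_rot: [-1.571, -0.0, -1.612]
wrist_force: [0.4, -0.1, -0.5]
finger_gap: 0.136
```

Call:
play_rows:
  series:
    - {"dx": 0, "dy": 0, "dz": 0, "ax": 0, "ay": 0, "az": 0}
    - {"dx": 0, "dy": 0, "dz": 0, "ax": 0, "ay": 0, "az": 0}
    - {"dx": 0, "dy": 0, "dz": 0, "ax": 0, "ay": 0, "az": 0}
    - {"dx": 0, "dy": 0, "dz": 0, "ax": 0, "ay": 0, "az": 0}
    - {"dx": 0, "dy": 0, "dz": 0, "ax": 0, "ay": 0, "az": 0}
    - {"dx": 0, "dy": 0, "dz": 0, "ax": 0, "ay": 0, "az": 0}
    - {"dx": 0, "dy": 0, "dz": 0, "ax": 0, "ay": 0, "az": 0}
    - {"dx": 0, "dy": 0, "dz": 0, "ax": 0, "ay": 0, "az": 0}
  claw: 0

```text
time: 7.18
tcp_pos: [0.5165, 0.2874, 0.0653]
tcp_rot: [-1.571, 0.0, -1.611]
wrist_force: [-0.1, 0.3, -0.2]
finger_gap: 0.498
```

Call:
play_rows:
  series:
    - {"dx": 0, "dy": -20, "dz": 0, "ax": 0, "ay": 0, "az": 0}
    - {"dx": 0, "dy": -30, "dz": 0, "ax": 0, "ay": 0, "az": 0}
    - {"dx": 0, "dy": -35, "dz": 0, "ax": 0, "ay": 0, "az": 0}
    - {"dx": 0, "dy": -35, "dz": 0, "ax": 0, "ay": 0, "az": 0}
    - {"dx": 0, "dy": -35, "dz": 0, "ax": 0, "ay": 0, "az": 0}
    - {"dx": 0, "dy": -30, "dz": 0, "ax": 0, "ay": 0, "az": 0}
    - {"dx": 0, "dy": -15, "dz": 0, "ax": 0, "ay": 0, "az": 0}
    - {"dx": 0, "dy": 0, "dz": 0, "ax": 0, "ay": 0, "az": 0}
    - {"dx": 0, "dy": 0, "dz": 0, "ax": 0, "ay": 0, "az": 0}
  claw: -1

```text
time: 7.93
tcp_pos: [0.5167, 0.2874, 0.2658]
tcp_rot: [-1.569, 0.001, -1.611]
wrist_force: [-0.6, -0.4, 0.2]
finger_gap: 0.997
```

```bash
python3 - <<'E'
from h import *
delta([.524,-.328,.26])
for n in("side","wrist"):
    i=shot(n,n+"4.png").astype(int); m=(i[:,:,0]>60)&(i[:,:,0]>2.2*i[:,:,1])&(i[:,:,0]>2.2*i[:,:,2])
    k,lab,st,ce=cv2.connectedComponentsWithStats(m.astype(np.uint8)); 
    for j in range(1,k):
        if st[j,4]>8: print(n,st[j],ce[j],np.round(onz(n,ce[j],.03),3))
E
```

```text
t 7.93 tcp [0.5167 0.2874 0.2658] [-1.569e+00  1.000e-03 -1.611e+00] gap 0.997 F [-0.6 -0.4  0.2]
tool mm to target [614.7   5.5  31.8]
wrist [256 151  14  36 420] [262.19285714 168.48571429] [0.518 0.285 0.03 ]
```

The tab is in the basket at (0.518, 0.285), within 2 mm of its middle. Going over the clip.

Call:
play_rows:
  series:
    - {"dx": 20, "dy": 0, "dz": 2, "ax": 0, "ay": 0.013, "az": 0}
    - {"dx": 35, "dy": 0, "dz": 2, "ax": 0, "ay": 0, "az": 0}
    - {"dx": 38, "dy": 0, "dz": 2, "ax": 0, "ay": 0, "az": 0}
    - {"dx": 38, "dy": 0, "dz": 2, "ax": 0, "ay": 0, "az": 0}
    - {"dx": 38, "dy": 0, "dz": 2, "ax": 0, "ay": 0, "az": 0}
    - {"dx": 38, "dy": 0, "dz": 2, "ax": 0, "ay": 0, "az": 0}
    - {"dx": 38, "dy": 0, "dz": 2, "ax": 0, "ay": 0, "az": 0}
    - {"dx": 38, "dy": 0, "dz": 2, "ax": 0, "ay": 0, "az": 0}
    - {"dx": 38, "dy": 0, "dz": 2, "ax": 0, "ay": 0, "az": 0}
    - {"dx": 38, "dy": 0, "dz": 2, "ax": 0, "ay": 0, "az": 0}
    - {"dx": 38, "dy": 0, "dz": 2, "ax": 0, "ay": 0, "az": 0}
    - {"dx": 38, "dy": 0, "dz": 2, "ax": 0, "ay": 0, "az": 0}
    - {"dx": 38, "dy": 0, "dz": 2, "ax": 0, "ay": 0, "az": 0}
    - {"dx": 38, "dy": 0, "dz": 2, "ax": 0, "ay": 0, "az": 0}
    - {"dx": 38, "dy": 0, "dz": 2, "ax": 0, "ay": 0, "az": 0}
    - {"dx": 38, "dy": 0, "dz": 1, "ax": 0, "ay": 0, "az": 0}
    - {"dx": 28, "dy": 0, "dz": 0, "ax": 0, "ay": 0, "az": 0}
    - {"dx": 0, "dy": 0, "dz": 0, "ax": 0, "ay": 0, "az": 0}
    - {"dx": 0, "dy": 0, "dz": 0, "ax": 0, "ay": 0, "az": 0}

```text
time: 9.62
tcp_pos: [0.514, -0.329, 0.2625]
tcp_rot: [-1.574, 0.003, -1.626]
wrist_force: [0.1, 0.3, -0.3]
finger_gap: 1.001
```

```bash
python3 - <<'E'
from h import *
delta([.524,-.328,.108])
b=shot("wrist","w5.png")
c=proj("wrist",[[.5025,-.328,.137],[.5455,-.328,.137],[.524,-.328,.137],[.524,-.327,.075]]); print(c)
print(proj("wrist",[[.524,-.311,.137],[.524,-.347,.137]]))
cv2.imwrite("pics/c5.png",cv2.resize(b[100:340,100:420],(800,600),interpolation=cv2.INTER_CUBIC)[:,:,::-1])
E
```

```text
t 9.62 tcp [ 0.514  -0.329   0.2625] [-1.574  0.003 -1.626] gap 1.001 F [ 0.1  0.3 -0.3]
tool mm to target [ -1.1 154.5  10.4]
[[247.13280687 188.20475079]
 [294.55904874 185.73470307]
 [270.81519383 186.97132761]
 [269.04250988 173.01522228]]
[[269.954559   168.44006426]
 [271.74512338 206.99465099]]
```

View pics/c5.png

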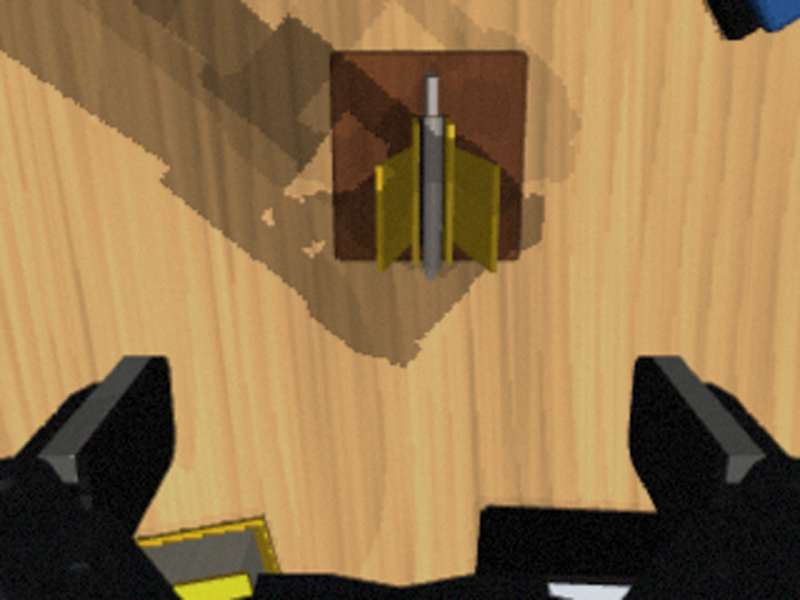

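Lever tops are at crop columns 380 and 497, rows 168–270, so the middle lies about 4 px (+x) of the prediction. Moving 12 mm in +x and partway down, then re-measuring numerically.

Call:
play_rows:
  series:
    - {"dx": 0, "dy": 15, "dz": 4, "ax": 0, "ay": 0, "az": 0}
    - {"dx": 0, "dy": 25, "dz": 4, "ax": 0, "ay": 0, "az": 0}
    - {"dx": 0, "dy": 25, "dz": 4, "ax": 0, "ay": 0, "az": 0}
    - {"dx": 0, "dy": 15, "dz": 0, "ax": 0, "ay": 0, "az": 0}
    - {"dx": 0, "dy": 0, "dz": 0, "ax": 0, "ay": 0, "az": 0}
    - {"dx": 0, "dy": 0, "dz": 0, "ax": 0, "ay": 0, "az": 0}
    - {"dx": 0, "dy": 0, "dz": 0, "ax": 0, "ay": 0, "az": 0}

```text
time: 10.25
tcp_pos: [0.5277, -0.3286, 0.1865]
tcp_rot: [-1.57, -0.001, -1.623]
wrist_force: [0.3, -0.4, 0.4]
finger_gap: 0.996
```

```bash
python3 - <<'E'
from h import *
delta([.526,-.328,.108])
b=shot("wrist","w6.png"); i=b.astype(int)
m=((i[:,:,0]>60)&(i[:,:,1]>55)&(i[:,:,2]<0.3*i[:,:,0])&(i[:,:,1]>.8*i[:,:,0])); m[300:]=0
k,lab,st,ce=cv2.connectedComponentsWithStats(m.astype(np.uint8))
for j in range(1,k):
    if st[j,4]>25: print(st[j])
ys,xs=np.nonzero(m); u0,u1=xs.min(),xs.max()+1; print(u0,u1,ys.min(),ys.max())
for u in(u0,u1): print(onz("wrist",(u,ys.max()),.137))
print(proj("wrist",[[.5045,-.348,.137],[.5475,-.348,.137]]))
E
```

```text
t 10.25 tcp [ 0.5277 -0.3286  0.1865] [-1.570e+00 -1.000e-03 -1.623e+00] gap 0.996 F [ 0.3 -0.4  0.4]
tool mm to target [-0.6 78.5 -1.9]
[ 226  156   27   87 1137]
[ 266  156   27   87 1026]
226 293 156 242
[ 0.50397172 -0.34809201  0.137     ]
[ 0.54968579 -0.35054102  0.137     ]
[[226.76032628 241.83741831]
 [289.70242175 238.71640655]]
```

Lever middle is at x≈0.527, y≈-0.329, and the TCP is at 0.5277, so it is centred. Descending 78 mm and squeezing at 40 N.

Call:
play_rows:
  series:
    - {"dx": 0, "dy": 15, "dz": -0.5, "ax": 0, "ay": 0, "az": 0}
    - {"dx": 0, "dy": 20, "dz": 0, "ax": 0, "ay": 0, "az": 0}
    - {"dx": 0, "dy": 20, "dz": 0, "ax": 0, "ay": 0, "az": 0}
    - {"dx": 0, "dy": 15, "dz": 0, "ax": 0, "ay": 0, "az": 0}
    - {"dx": 0, "dy": 8, "dz": 0, "ax": 0, "ay": 0, "az": 0}
    - {"dx": 0, "dy": 0, "dz": 0, "ax": 0, "ay": 0, "az": 0}
    - {"dx": 0, "dy": 0, "dz": 0, "ax": 0, "ay": 0, "az": 0}

```text
time: 10.88
tcp_pos: [0.5271, -0.3294, 0.1084]
tcp_rot: [-1.57, -0.001, -1.624]
wrist_force: [0.7, 0.1, 0.5]
finger_gap: 0.997
```

Call:
play_rows:
  series:
    - {"dx": 0, "dy": 0, "dz": 0, "ax": 0, "ay": 0, "az": 0}
    - {"dx": 0, "dy": 0, "dz": 0, "ax": 0, "ay": 0, "az": 0}
    - {"dx": 0, "dy": 0, "dz": 0, "ax": 0, "ay": 0, "az": 0}
    - {"dx": 0, "dy": 0, "dz": 0, "ax": 0, "ay": 0, "az": 0}
    - {"dx": 0, "dy": 0, "dz": 0, "ax": 0, "ay": 0, "az": 0}
    - {"dx": 0, "dy": 0, "dz": 0, "ax": 0, "ay": 0, "az": 0}
    - {"dx": 0, "dy": 0, "dz": 0, "ax": 0, "ay": 0, "az": 0}
    - {"dx": 0, "dy": 0, "dz": 0, "ax": 0, "ay": 0, "az": 0}
    - {"dx": 0, "dy": 0, "dz": 0, "ax": 0, "ay": 0, "az": 0}
    - {"dx": 0, "dy": 0, "dz": 0, "ax": 0, "ay": 0, "az": 0}
    - {"dx": 0, "dy": 0, "dz": 0, "ax": 0, "ay": 0, "az": 0}
    - {"dx": 0, "dy": 0, "dz": 0, "ax": 0, "ay": 0, "az": 0}
  claw: 1
  grip_force: 40

```text
time: 11.88
tcp_pos: [0.5279, -0.3303, 0.1107]
tcp_rot: [-1.568, -0.003, -1.624]
wrist_force: [-1.7, 1.1, 11.6]
finger_gap: 0.206
```

Squeezed; gap about 17.5 mm, near the levers' parallel stop. Lifting straight up.

Call:
play_rows:
  series:
    - {"dx": 0, "dy": -4, "dz": 0, "ax": 0, "ay": 0, "az": 0}
    - {"dx": 0, "dy": -8, "dz": 0, "ax": 0, "ay": 0, "az": 0}
    - {"dx": 0, "dy": -12, "dz": 0, "ax": 0, "ay": 0, "az": 0}
    - {"dx": 0, "dy": -15, "dz": 0, "ax": 0, "ay": 0, "az": 0}
    - {"dx": 0, "dy": -15, "dz": 0, "ax": 0, "ay": 0, "az": 0}
    - {"dx": 0, "dy": -15, "dz": 0, "ax": 0, "ay": 0, "az": 0}
    - {"dx": 0, "dy": -15, "dz": 0, "ax": 0, "ay": 0, "az": 0}
    - {"dx": 0, "dy": -15, "dz": 0, "ax": 0, "ay": 0, "az": 0}
    - {"dx": 0, "dy": -15, "dz": 0, "ax": 0, "ay": 0, "az": 0}
    - {"dx": 0, "dy": -15, "dz": 0, "ax": 0, "ay": 0, "az": 0}
    - {"dx": 0, "dy": -15, "dz": 0, "ax": 0, "ay": 0, "az": 0}
    - {"dx": 0, "dy": -6, "dz": 0, "ax": 0, "ay": 0, "az": 0}
    - {"dx": 0, "dy": 0, "dz": 0, "ax": 0, "ay": 0, "az": 0}
    - {"dx": 0, "dy": 0, "dz": 0, "ax": 0, "ay": 0, "az": 0}
    - {"dx": 0, "dy": 0, "dz": 0, "ax": 0, "ay": 0, "az": 0}

```text
time: 13.13
tcp_pos: [0.5261, -0.3286, 0.2561]
tcp_rot: [-1.572, 0.001, -1.624]
wrist_force: [-0.2, -0.5, -0.7]
finger_gap: 0.208
```

```bash
python3 - <<'E'
from h import *
delta([.5645,.073,.255])
b=shot("wrist","w7.png"); a=shot("side","s7.png"); t=shot("top","t7.png")
u=[cv2.resize(b,(400,300)),cv2.resize(a[165:315,220:420],(400,300),interpolation=cv2.INTER_CUBIC)]
p=get_state()["tcp_pos"]; print(proj("side",[p,p+[0,0,-.11]]),proj("wrist",[p]))
cv2.imwrite("pics/c7.png",np.hstack(u)[:,:,::-1])
E
```

```text
t 13.13 tcp [ 0.5261 -0.3286  0.2561] [-1.572e+00  1.000e-03 -1.624e+00] gap 0.208 F [-0.2 -0.5 -0.7]
tool mm to target [-403.1    1.6   17. ]
[[283.66564125 299.1784766 ]
 [279.51935773 326.9441312 ]] [[259.53328726 245.51674913]]
```

View pics/c7.png

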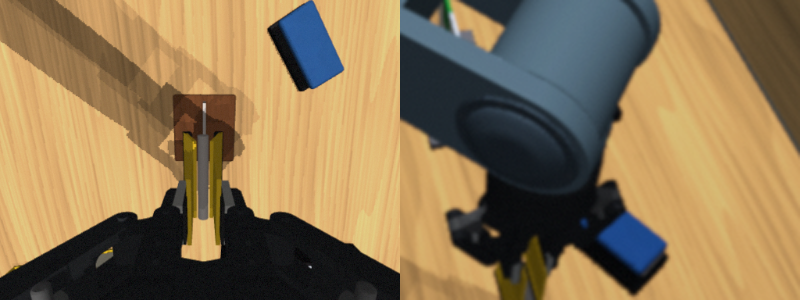

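The clip is held with the levers parallel, at wrist crop (205,190), and it is off the rail. Carrying it over the band.

Call:
play_rows:
  series:
    - {"dx": -15, "dy": 0, "dz": 0, "ax": 0, "ay": -0.013, "az": 0}
    - {"dx": -25, "dy": 0, "dz": 2, "ax": 0, "ay": 0, "az": 0}
    - {"dx": -32, "dy": 0, "dz": 2, "ax": 0, "ay": 0, "az": 0}
    - {"dx": -32, "dy": 0, "dz": 2, "ax": 0, "ay": 0, "az": 0}
    - {"dx": -32, "dy": 0, "dz": 2, "ax": 0, "ay": 0, "az": 0}
    - {"dx": -32, "dy": 0, "dz": 2, "ax": 0, "ay": 0, "az": 0}
    - {"dx": -32, "dy": 0, "dz": 2, "ax": 0, "ay": 0, "az": 0}
    - {"dx": -32, "dy": 0, "dz": 2, "ax": 0, "ay": 0, "az": 0}
    - {"dx": -32, "dy": 0, "dz": 2, "ax": 0, "ay": 0, "az": 0}
    - {"dx": -32, "dy": 0, "dz": 2, "ax": 0, "ay": 0, "az": 0}
    - {"dx": -32, "dy": 0, "dz": 2, "ax": 0, "ay": 0, "az": 0}
    - {"dx": -32, "dy": 0, "dz": 2, "ax": 0, "ay": 0, "az": 0}
    - {"dx": -25, "dy": 0, "dz": 0, "ax": 0, "ay": 0, "az": 0}
    - {"dx": -12, "dy": 0, "dz": 0, "ax": 0, "ay": 0, "az": 0}
    - {"dx": -6, "dy": 0, "dz": 0, "ax": 0, "ay": 0, "az": 0}
    - {"dx": 0, "dy": 0, "dz": 0, "ax": 0, "ay": 0, "az": 0}
    - {"dx": 0, "dy": 0, "dz": 0, "ax": 0, "ay": 0, "az": 0}
    - {"dx": 0, "dy": 0, "dz": 0, "ax": 0, "ay": 0, "az": 0}

```text
time: 14.78
tcp_pos: [0.5649, 0.0717, 0.2572]
tcp_rot: [-1.571, -0.0, -1.612]
wrist_force: [0.4, -0.3, -0.9]
finger_gap: 0.207
```

```bash
python3 - <<'E'
from h import *
delta([.565,.072,.184])
b=shot("wrist","w8.png"); a=shot("side","s8.png")
print(proj("side",[[.5645,.073,.14],[.565,.072,.19]]),proj("wrist",[[.5645,.073,.14],[.5667,.121,.14]]))
u=[cv2.resize(b[120:300,140:380],(400,300),interpolation=cv2.INTER_CUBIC),cv2.resize(a[90:240,150:350],(400,300),interpolation=cv2.INTER_CUBIC)]
cv2.imwrite("pics/c8.png",np.hstack(u)[:,:,::-1])
E
```

```text
t 14.78 tcp [0.5649 0.0717 0.2572] [-1.571 -0.    -1.612] gap 0.207 F [ 0.4 -0.3 -0.9]
tool mm to target [-0.4 73.2  0.1]
[[243.3162552  165.14989441]
 [243.56925829 150.28341391]] [[259.21705629 187.87796166]
 [259.38573298 132.02076548]]
```

View pics/c8.png

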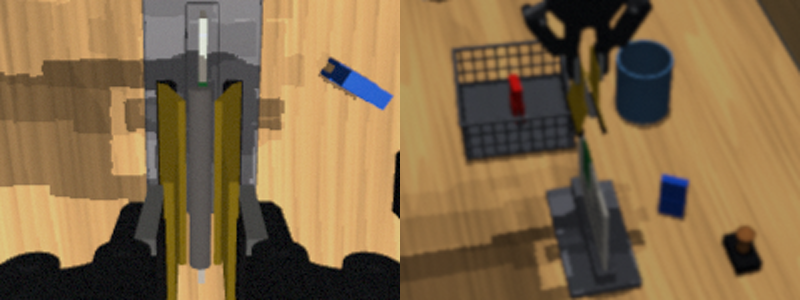

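The tab stands in the basket at side crop (516,95). The clip hangs open over the card and is square to it, with the hinge at column 201 and the card end at 203, so about 1 mm +x is wanted. Lowering gently with that correction.

Call:
play_rows:
  series:
    - {"dx": -1, "dy": 5, "dz": 1, "ax": 0, "ay": 0, "az": 0}
    - {"dx": 0, "dy": 10, "dz": 0, "ax": 0, "ay": 0, "az": 0}
    - {"dx": 0, "dy": 10, "dz": 0, "ax": 0, "ay": 0, "az": 0}
    - {"dx": 0, "dy": 10, "dz": 0, "ax": 0, "ay": 0, "az": 0}
    - {"dx": 0, "dy": 10, "dz": 0, "ax": 0, "ay": 0, "az": 0}
    - {"dx": 0, "dy": 5, "dz": 0, "ax": 0, "ay": 0, "az": 0}
    - {"dx": 0, "dy": 0, "dz": 0, "ax": 0, "ay": 0, "az": 0}
    - {"dx": 0, "dy": 0, "dz": 0, "ax": 0, "ay": 0, "az": 0}
    - {"dx": 0, "dy": 0, "dz": 0, "ax": 0, "ay": 0, "az": 0}

```text
time: 15.63
tcp_pos: [0.5664, 0.0737, 0.2078]
tcp_rot: [-1.57, -0.0, -1.611]
wrist_force: [0.2, 0.3, -1.0]
finger_gap: 0.206
```

Call:
play_rows:
  series:
    - {"dx": 0, "dy": 4, "dz": 0, "ax": 0, "ay": 0, "az": 0}
    - {"dx": 0, "dy": 5, "dz": 0, "ax": 0, "ay": 0, "az": 0}
    - {"dx": 0, "dy": 5, "dz": 0, "ax": 0, "ay": 0, "az": 0}
    - {"dx": 0, "dy": 5, "dz": 0, "ax": 0, "ay": 0, "az": 0}
    - {"dx": 0, "dy": 4, "dz": 0, "ax": 0, "ay": 0, "az": 0}
    - {"dx": 0, "dy": 0, "dz": 0, "ax": 0, "ay": 0, "az": 0}
    - {"dx": 0, "dy": 0, "dz": 0, "ax": 0, "ay": 0, "az": 0}
    - {"dx": 0, "dy": 0, "dz": 0, "ax": 0, "ay": 0, "az": 0}
    - {"dx": 0, "dy": 0, "dz": 0, "ax": 0, "ay": 0, "az": 0}

```text
time: 16.38
tcp_pos: [0.5662, 0.0737, 0.1846]
tcp_rot: [-1.57, -0.0, -1.611]
wrist_force: [-0.1, 0.9, -0.9]
finger_gap: 0.206
```

```bash
python3 - <<'E'
from h import *
delta([.566,.073,.184])
b=shot("wrist","w9.png"); a=shot("side","s9.png")
u=[cv2.resize(b[120:300,140:380],(400,300),interpolation=cv2.INTER_CUBIC),cv2.resize(a[120:210,190:310],(400,300),interpolation=cv2.INTER_CUBIC)]
cv2.imwrite("pics/c9.png",np.hstack(u)[:,:,::-1])
print(proj("side",[[.566,.073-.03,.122],[.566,.073-.03,.148],[.562,-.03,.14],[.5645,.043,.14]]))
E
```

```text
t 16.38 tcp [0.5662 0.0737 0.1846] [-1.57  -0.    -1.611] gap 0.206 F [-0.1  0.9 -0.9]
tool mm to target [ 0.7  0.6 -0.2]
[[247.20737437 179.40439264]
 [247.24684747 171.93358026]
 [254.02021381 198.49588084]
 [246.60582368 174.38685824]]
```

View pics/c9.png

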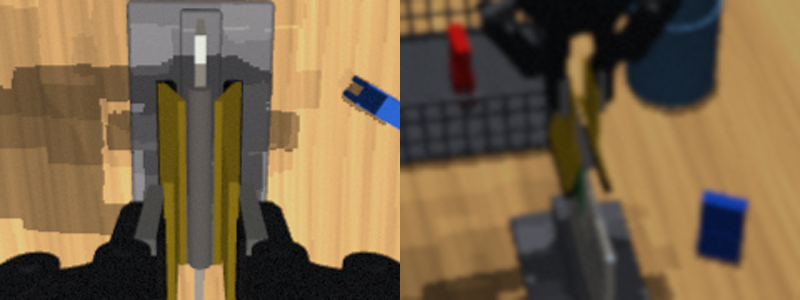

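The card is now dead centre between the levers (column 201 for both) and the force is only the clip's weight. One enlarged side crop to verify depth and straddling.

```bash
python3 - <<'E'
from h import *
a=cv2.imread("pics/s9.png"); c=cv2.resize(a[135:205,215:295],(800,700),interpolation=cv2.INTER_CUBIC)[:600]
c=cv2.convertScaleAbs(c,alpha=1.8)
def dot(p,col):
    q=(proj("side",[p])[0]-[215,135])*10+5; cv2.circle(c,tuple(int(v) for v in q),4,col,-1); print(p,q.astype(int))
Y=np.array([.04,1,0]); X=np.array([1,-.04,0]); o=np.array([.566,.0735,.123])
for s in(-1,1): dot(o+X*s*.0107-Y*.03,(255,0,255))   # inner tip near corner
dot(o+[0,0,.026]-Y*.03,(255,255,0))
dot(np.array([.5648,.0435,.14]),(0,255,255)); dot(np.array([.562,-.03,.14]),(0,255,255))
cv2.imwrite("pics/c10.png",c)
E
```

```text
[0.5541   0.043928 0.123   ] [276 453]
[0.5755   0.043072 0.123   ] [366 438]
[0.5648 0.0435 0.149 ] [321 370]
[0.5648 0.0435 0.14  ] [321 397]
[ 0.562 -0.03   0.14 ] [395 639]
```

View pics/c10.png

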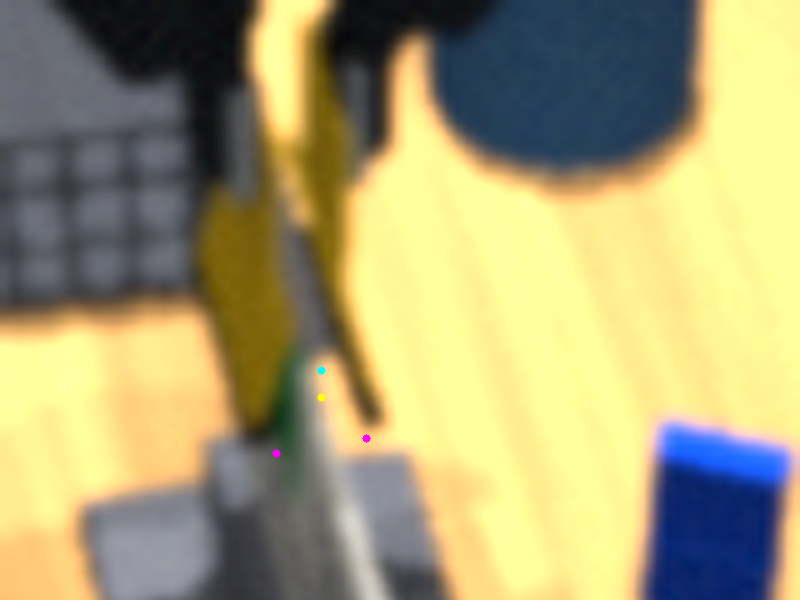

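The jaws straddle the card edge with bright gaps on both sides. Tips are at (258,435) and (372,422), and the throat bottom at row ~350 is just above the edge. The tips read about 5 mm higher than computed (12–18 mm below the edge), so I go 2 mm lower to centre within the 8–26 mm range, then settle.

Call:
play_rows:
  series:
    - {"dx": 0, "dy": 1, "dz": 0, "ax": 0, "ay": 0, "az": 0}
    - {"dx": 0, "dy": 1, "dz": 0, "ax": 0, "ay": 0, "az": 0}
    - {"dx": 0, "dy": 0, "dz": 0, "ax": 0, "ay": 0, "az": 0}
    - {"dx": 0, "dy": 0, "dz": 0, "ax": 0, "ay": 0, "az": 0}
    - {"dx": 0, "dy": 0, "dz": 0, "ax": 0, "ay": 0, "az": 0}
    - {"dx": 0, "dy": 0, "dz": 0, "ax": 0, "ay": 0, "az": 0}
    - {"dx": 0, "dy": 0, "dz": 0, "ax": 0, "ay": 0, "az": 0}
    - {"dx": 0, "dy": 0, "dz": 0, "ax": 0, "ay": 0, "az": 0}
    - {"dx": 0, "dy": 0, "dz": 0, "ax": 0, "ay": 0, "az": 0}
    - {"dx": 0, "dy": 0, "dz": 0, "ax": 0, "ay": 0, "az": 0}

```text
time: 17.32
tcp_pos: [0.566, 0.0737, 0.1823]
tcp_rot: [-1.571, 0.0, -1.611]
wrist_force: [0.5, 0.9, 0.1]
finger_gap: 0.206
```

```bash
python3 - <<'E'
from h import *
delta([.566,.073,.182]); s=get_state()
print(np.round(s["wrist_force"],1))
if abs(s["wrist_force"][2])<3 and .15<s["finger_gap"]<.25: print(job.finish_job())
E
```

```text
t 17.32 tcp [0.566  0.0737 0.1823] [-1.571  0.    -1.611] gap 0.206 F [0.5 0.9 0.1]
tool mm to target [0.7 0.3 0.1]
[0.5 0.9 0.1]
the job is handed in; nothing more can be done
None
```

I handed the job in at 17.3 s, with the arm still holding the clip squeezed open over the card at the green band. The red tab went into the basket first, and nothing came near the mug, punch or stamp.

- **Tab:** after release the wrist camera placed it about 2 mm from the basket's middle. It was still standing there in later views.
- **Clip alignment:** the card sat midway between the levers in the wrist view, and the side view showed clear gaps on both sides. TCP yaw was -1.611 against about -1.61 measured for the card.
- **Contact:** the wrist force was under 1 N in each axis, about the clip's own weight, so it appeared free of the card.
- **Checks that disagreed:**
    - **Jaw depth:** the side camera put the jaw tips about 5 mm higher than computed. I went 2 mm lower, which puts the tips roughly 14–20 mm below the edge, inside the 8–26 mm range. I took no picture after that last step.
    - **Lever gap:** the gripper read 17.5 mm where 19.5 mm was expected at the stop. I took that as a scale error in the reading, because the levers looked parallel.
    - **Sideways position:** the wrist and top cameras differed by 1–4 mm in x, and I went by the close wrist views.

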